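# Fetch the wheel tray from the bench chest

## Task

I need my polishing wheels: pull the drawer of the small wooden bench chest out to its stop, then lift the wheel tray out by its carrying bar and hold it up for me to choose from, level and still, with its underside about 10 cm above the top of the chest. Keep it level all the way so that the flat tin and the three wheels stay in it, and do not disturb the things on and around the chest. Finish while still holding the tray in the air.

Things in the scene. Friction and masses are not known exactly. Their poses are not given: they have to be found in the camera images.
- chest: Small single-drawer chest of dark wood, fixed to the bench: 165 mm deep (x), 176 mm wide (y), 94 mm high (its top board is 182 mm wide). Origin at the centre of its underside, on the bench; its x axis points from the drawer front to the back, so the drawer opens along its -x axis; z up. When the drawer is shut, its overlaid front ends 96.5 mm in front of the origin.
- chest_top (a point): Centre of the chest's top face, 94 mm above the bench. The chest stands to the right of the bench lamp, which is to be kept clear of: a fixed upright steel post, 40 mm thick and 0.9 m high, on the bench 0.33 m ahead of the robot's base axis and 0.11 m to its left; its shade hangs over the left half of the bench, 0.66 m up.
- drawer (a joint): How far the drawer is out, in m: 0 shut, 0.112 at its stop. It runs on plain wooden runners, takes about 2 N to slide (more when pulled fast) and stays where it is left. The drawer's side walls end 46 mm above the bench and are 138 mm apart inside; the drawer front ends 81 mm above the bench. At the stop the tray's rear edge is 10 mm clear of the front edge of the chest's top.
- drawer_knob (a point): Centre of the round brass knob of the drawer: 19 mm in diameter, 23 mm long along the chest's x axis, on a thin stem, 26 mm in front of the drawer front, 56 mm above the bench (38 mm below the chest's top); free on both sides, so it can be pinched from above across the chest's y axis. It travels with the drawer.
- tray: Lift-out tray of light wood lying in the drawer with about 2 mm of play: 100 mm (x) by 134 mm (y), rim 16 mm high, four felt-lined compartments with 5 mm floor; loaded it weighs 0.2 to 0.35 kg. Origin at the centre of its underside, axes as the chest's; z up. In the shut drawer it lies 30.5 mm in front of the chest's origin, 19 mm above the bench; it rides along with the drawer.
- tray_bar (a point): Middle of the tray's carrying bar, 52 mm above the tray's underside: a straight wooden bar along the tray's x axis, 84 mm long, 12 mm wide (y), 14 mm high (from 45 to 59 mm above the underside), on a post at each end, directly over the centre of the tray; the space beside it is free above the wheels and the tin.
- stone_tin: Round flat aluminium tin with a glass lid, 39 mm diameter, 13 mm high, loose in one of the tray's compartments. Origin at the centre of its underside.
- black_wheel: Small black polishing wheel, 25 mm diameter, 8 mm high, lying flat, loose in one of the tray's compartments. Origin at the centre of its underside.
- spare_wheel: A second small black polishing wheel like the first, 25 mm diameter, 8 mm high, loose in one of the tray's compartments. Origin at the centre of its underside.
- cup_wheel: Small black rubber polishing cup, 23 mm diameter, 10 mm high, lying flat, loose in one of the tray's compartments. Origin at the centre of its underside.
- pad: Small pad of pale paper, 42 x 43 x 10 mm, lying on the rear half of the chest's top; to be left alone. Origin at the centre of its underside.
- loupe: Grey eye loupe standing on its rim, 31 mm diameter, 22 mm high, on the rear half of the chest's top; to be left alone. Origin at the centre of its underside.
- wax_tin: Round cream tin with a white screw lid, 64 mm diameter, 56 mm high, standing on the bench to the left of the chest; to be left alone. Origin at the centre of its underside.
- tweezers: Steel tweezers, 12 x 155 x 9 mm, lying on the bench to the left of the chest; to be left alone. Origin at the centre of the underside.

How it is judged:
By the outcome, as a careful person would: the job done as asked, in the order asked, and still so for the second after the job is handed in, while the arm keeps its last pose, push and grip.
It also fails if it takes over 70 s, if anything falls off the work surface, if the arm or the gripper's body presses on something with over 40 N, if the wrist force passes 120 N, or if a joint passes its speed limit or range.

## Robot

A 7-joint arm with a two-finger parallel gripper is mounted at the origin on a cart in front of the work surface, level with it; the furniture and walls round the work are solid. World frame = base frame: x ahead of the robot, y to its left, z up, the work surface at z = 0. Lengths are in m, angles in rad, forces in N, time in s.
With the tool pointing down it reaches from about 0.425 to 0.875 m from the base axis. Payload 4.7 kg.
Tool frame: the origin (TCP) lies midway between the tips of the shut fingers; the grasp point (between the pads) lies 19 mm behind it; x points along the fingers, z is the direction in which the jaws open and shut, and the axes are right-handed (so a half turn about x gives the same grasp; the last joint's range is limited). The gripper opens to 87 mm and grips with 3 to 60 N. Pads are 19 mm wide; open, the fingers measure 117 mm over their backs; the gripper's body (75 mm by 190 mm) begins 51 mm behind the grasp point.
Start: joints at [1.318, 0.321, -0.07, 1.45, 0.023, 1.371, -0.057], TCP at [0.171, -0.627, 0.223] pointing down, gripper open.
Joint ranges: [-2.86, 2.86], [-0.3, 2.09], [-1.38, 1.24], [0.06, 2.45], [-1.56, 4.7], [0.09, 2.05], [-2.69, 2.69]. Speed limits (rad/s): [2.57, 2.57, 3.14, 3.14, 3.14, 3.14, 3.14].

## Interface

Orientations are given as a rotation vector (axis times angle).
In Python, from bench import ctrl, vision, close_job gives the robot as it stands. The module is installed in compiled form; this text tells all that it offers.
- The arm moves only by the tool servo_tool, never from a script. Its argument "commands" is a list that holds one entry, the list of rows, each a list of 7 numbers: the turn, a rotation vector about the tool's x, y, z in degrees, then the shift along the tool's x, y, z in mm, then the finger opening in mm, from 0 to 87. In form: [[[wx, wy, wz, x, y, z, grip], ...]]. A call has 1 to 5 rows; each row is the pose to reach, as a shift and turn from the pose commanded when the call began, along the tool's axes at that moment; what a row does not reach only later rows make up. A row lasts 1/8 s, in which the tool goes at most 62.5 mm and 10.7 degrees, less where a joint would pass 70% of its speed; a pose out of reach is approached as far as the arm can. A call with a gripper value outside its range is refused whole. The fingers move at their own pace and stop on an object; "newtons" is the grip in N (left out, the last holds). Time passes only in rows, so rows that repeat a pose let the fingers close. It gives the time, the measured TCP pose, the force and the opening at its end, in the units of the state.
- ctrl.get_state(): the state, without advancing time (a new reading comes with each control period).
- vision.get_image(name): name is "scene" or "top" or "wrist"; returns the picture (480x640x3 uint8, red, green, blue); there is no depth.
- vision.camera_info(name): a dict with "fov_y" (degrees; the focal length in pixels is half the picture's height over the tangent of half this angle, whatever the lens; pixels are square), "cx", "cy" (the principal point, pixels), "pose" (4x4, takes a point from camera to world coordinates). Camera axes: x right, y down, z forward; pixel columns grow to the right and rows downward; lengths in m; the calibration is good to about 2 mm. A picture is of the moment at which its call begins: read the wrist's pose just before it. camera_info takes no time and is no camera call; for the wrist camera it gives the pose at the moment of the call.
- close_job(): hands the job in, once; it reports no verdict.
The state is a dict: "time": time; "joint_positions": joint angles; "qd": joint speeds; "joint_torque": joint torques, N m; "position": TCP position; "tool_rot": TCP orientation; "ft_force": force on the tool from outside, world axes, zero at the start; "torque": the same for the moment, N m; "grip_width": opening from 0.0 (shut) to 1.0 (fully open).
Only numpy, scipy, OpenCV 4.12 (cv2) and the standard library are available. Lean on these libraries where they do the work, as an engineer would, in place of code of your own. Each camera call takes 0.05 s, during which the arm holds its last target. There are 200 camera calls.

## Working session

There is one attempt and no reset: what is moved stays moved. The work goes in short steps, Python scripts to look and compute and a tool call to move; the robot and the scene stay as the last step left them, time stands still between calls to the robot, and variables do not carry over. Pictures are saved under pics/ and viewed, about 8 in all and at most 12, crops included, and the job is handed in when it is done.

Besides the shell and the picture viewer there is one more tool, called after "Request:" as name([rows], argument=value, ...), one row to a line, values as JSON. servo_tool: Moves the arm, as the interface text tells. Its arguments: {"type":"object","properties":{"commands":{"type":"array"},"newtons":{"type":"number"}},"required":["commands"]}

```bash
mkdir -p pics; python3 - <<'E'
from bench import ctrl, vision
import cv2,numpy as np
np.set_printoptions(precision=4,suppress=True)
print(ctrl.get_state())
for n in("scene","top","wrist"):
    print(n,vision.camera_info(n))
    cv2.imwrite(f"pics/{n}0.png",vision.get_image(n)[:,:,::-1])
E
```

```text
{'time': 0.0, 'joint_positions': array([ 1.3181,  0.3218, -0.0701,  1.4517,  0.0226,  1.3708, -0.0569]), 'qd': array([ 0.0003, -0.0006,  0.0003,  0.0007, -0.0015,  0.001 , -0.0012]), 'joint_torque': array([  0.0003, -49.129 ,  -0.4038, -31.2531,  -0.0638,   0.0438,
         0.0002]), 'position': array([ 0.1712, -0.6265,  0.2215]), 'tool_rot': array([ 1.0115,  1.3253, -1.0098]), 'ft_force': array([-0.2431,  0.1896,  0.5898]), 'torque': array([-0.0228, -0.009 ,  0.0339]), 'grip_width': 0.9958098827405947}
scene {'fov_y': 52.64881395395056, 'cx': 320.53785756450753, 'cy': 238.31067614171366, 'pose': array([[ 0.6675, -0.5429,  0.5096,  0.1918],
       [-0.7444, -0.5028,  0.4395, -0.4179],
       [ 0.0176, -0.6727, -0.7397,  0.7607],
       [ 0.    ,  0.    ,  0.    ,  1.    ]])}
top {'fov_y': 47.1916693096044, 'cx': 319.2075271048014, 'cy': 232.51742669649136, 'pose': array([[ 0.3961, -0.877 ,  0.272 ,  0.3868],
       [-0.9182, -0.3773,  0.1206, -0.159 ],
       [-0.0031, -0.2975, -0.9547,  1.0821],
       [ 0.    ,  0.    ,  0.    ,  1.    ]])}
wrist {'fov_y': 70.15304173811401, 'cx': 312.5410248589748, 'cy': 241.65799626144909, 'pose': array([[ 0.264 , -0.9287, -0.2603,  0.2416],
       [-0.9645, -0.2546, -0.0699, -0.6061],
       [-0.0014,  0.2695, -0.963 ,  0.3848],
       [ 0.    ,  0.    ,  0.    ,  1.    ]])}
```

View pics/scene0.png

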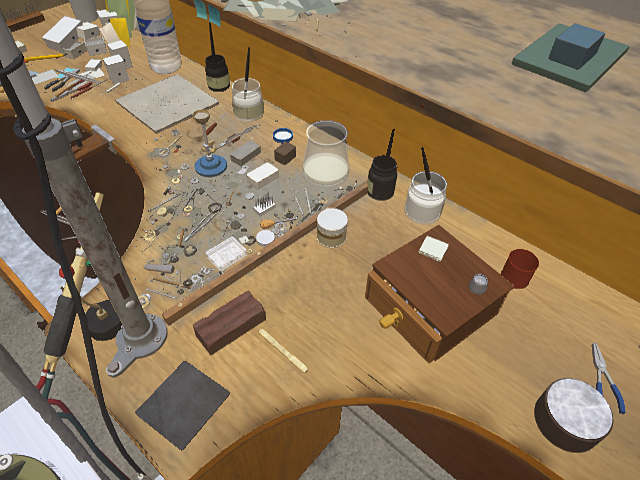

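View pics/top0.png

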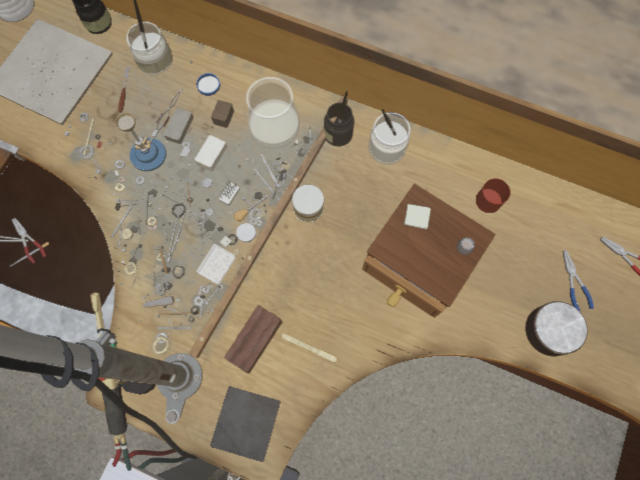

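The scene and top views show the chest at about (430,250) in top, with its knob at (397,296). The pad is at (417,216) and the loupe at (466,245). I'll take the top-board corners and the knob from both views.

```bash
cat > h.py <<'E'
import cv2,numpy as np
from bench import ctrl,vision
np.set_printoptions(precision=4,suppress=True)
def ray(info,u,v):
    f=240/np.tan(np.radians(info["fov_y"]/2));P=info["pose"]
    d=P[:3,:3]@np.array([(u-info["cx"])/f,(v-info["cy"])/f,1]);return P[:3,3],d
def onz(info,u,v,z):
    o,d=ray(info,u,v);return o+d*(z-o[2])/d[2]
def proj(info,p):
    f=240/np.tan(np.radians(info["fov_y"]/2));P=info["pose"]
    c=P[:3,:3].T@(np.array(p)-P[:3,3]);return np.array([info["cx"]+f*c[0]/c[2],info["cy"]+f*c[1]/c[2]])
def tri(rs):
    A=0;b=0
    for o,d in rs:
        d=d/np.linalg.norm(d);M=np.eye(3)-np.outer(d,d);A=A+M;b=b+M@o
    return np.linalg.solve(A,b)
E
python3 - <<'E'
from h import *
ims=[]
for n,(x,y,w,h) in {"scene":(350,215,180,150),"top":(350,170,160,150)}.items():
    c=cv2.imread(f"pics/{n}0.png")
    ims.append(cv2.resize(c[y:y+h,x:x+160],None,fx=2.5*1,fy=2.5,interpolation=cv2.INTER_CUBIC))
    hsv=cv2.cvtColor(c,cv2.COLOR_BGR2HSV)
    for p in ([(430,270),(390,320),(375,300)] if n=="scene" else [(440,230),(397,296)]): print(n,p,hsv[p[1],p[0]])
cv2.imwrite("pics/crop.png",np.hstack(ims))
E
```

```text
scene (430, 270) [ 11 145 128]
scene (390, 320) [ 21 167 205]
scene (375, 300) [ 14 164 107]
top (440, 230) [ 12 118 104]
top (397, 296) [ 21 120 182]
```

View pics/crop.png

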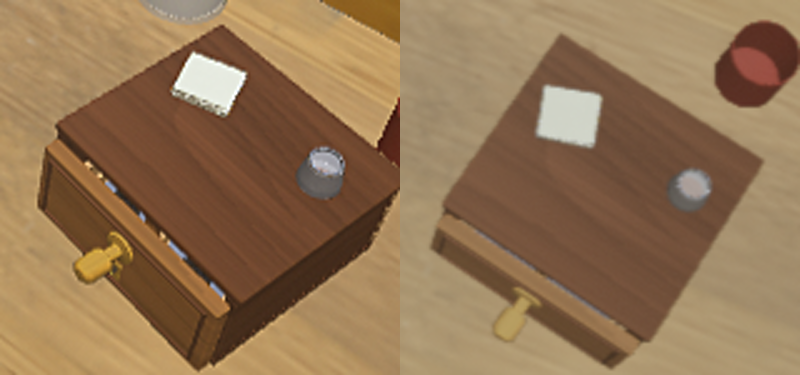

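The crops show the four top-board corners clearly: scene (225,27), (60,123), (235,305), (402,185); top (562,35), (445,207), (650,342), (762,160). The knob is at about (95,263) and (511,320). The tray glints behind the slightly lower drawer front.

```bash
python3 - <<'E'
from h import *
I={n:vision.camera_info(n) for n in("scene","top","wrist")}
S=lambda u,v:(350+u/2.5,215+v/2.5)
T=lambda u,v:(350+(u-400)/2.5,170+v/2.5)
ps=[((225,27),(562,35)),((60,123),(445,207)),((235,305),(650,342)),((402,185),(762,160)),((95,263),(511,320))]
for n,(s,t) in zip(["BL","FL","FR","BR","knob"],ps):
    z=.056 if n=="knob" else .094
    print(n,"tri",tri([ray(I["scene"],*S(*s)),ray(I["top"],*T(*t))]),"s",onz(I["scene"],*S(*s),z)[:2],"t",onz(I["top"],*T(*t),z)[:2])
Q=np.array([np.mean([onz(I["scene"],*S(*s),.094)[:2],onz(I["top"],*T(*t),.094)[:2]],0) for s,t in ps[:4]])
for m,z in(("scene",.056),("top",.056)):
    c=cv2.imread(f"pics/{m}0.png");h=cv2.cvtColor(c,cv2.COLOR_BGR2HSV)
    box=(375,300,410,335) if m=="scene" else (385,280,412,312)
    k=cv2.inRange(h,(19,125 if m=="scene" else 90,150),(26,255,255));kk=k*0;x0,y0,x1,y1=box;kk[y0:y1,x0:x1]=k[y0:y1,x0:x1]
    ys,xs=np.nonzero(kk);print(m,len(xs),xs.mean(),ys.mean())
c=Q.mean(0);print("edges",[np.linalg.norm(Q[i]-Q[(i+1)%4]) for i in range(4)],"ctr",c)
a=[(Q[0]-Q[1]),(Q[3]-Q[2])];b=[Q[1]-Q[2],Q[0]-Q[3]]
print("yaw",[np.degrees(np.arctan2(v[1],v[0])) for v in a],[np.degrees(np.arctan2(v[1],v[0]))-90 for v in b])
from scipy.spatial.transform import Rotation as R
s=ctrl.get_state();print(R.from_rotvec(s["tool_rot"]).as_matrix(),s["position"])
E
```

```text
BL tri [ 0.8345 -0.1658  0.0892] s [ 0.8306 -0.1681] t [ 0.8318 -0.1652]
FL tri [ 0.6677 -0.1336  0.0958] s [ 0.6693 -0.1331] t [ 0.6679 -0.1333]
FR tri [ 0.6325 -0.3058  0.0881] s [ 0.6268 -0.305 ] t [ 0.6327 -0.3069]
BR tri [ 0.8009 -0.3392  0.0785] s [ 0.7851 -0.3391] t [ 0.7962 -0.3386]
knob tri [ 0.6161 -0.2103  0.0549] s [ 0.6148 -0.21  ] t [ 0.6165 -0.2108]
scene 172 390.0581395348837 318.29651162790697
top 294 396.421768707483 300.04761904761904
edges [np.float64(0.16596786005202974), np.float64(0.17707277109480077), np.float64(0.16420423264280312), np.float64(0.17693160215533987)] ctr [ 0.73   -0.2362]
yaw [np.float64(-11.62967027160413), np.float64(-11.565949260852909)] [np.float64(-12.688646456733153), np.float64(-13.26079990018134)]
[[-0.0005  0.9646  0.2636]
 [ 0.0013  0.2636 -0.9646]
 [-1.     -0.0001 -0.0014]] [ 0.1712 -0.6266  0.2217]
```

Chest centre is about (0.732,-0.236) with yaw about -12.3°. The corner edges (0.166/0.177 m) and the knob height (0.055 m triangulated) fit the given sizes. The jaws need to turn +27.6° about tool x. I'll approach above the knob, opening partly on the way.

Request:
servo_tool([
  [[5.5,0,0,0,50,-27,87],[11,0,0,0,104,-55,87],[16.5,0,0,0,160,-85,87],[22,0,0,0,214,-113,87],[27.6,0,0,0,268,-142,87]],
])

```text
time: 0.78
position: [0.3936, -0.4177, 0.2224]
tool_rot: [1.368, 1.098, -1.368]
ft_force: [0.5, -1.0, -0.4]
grip_width: 1.001
```

Request:
servo_tool([
  [[0,0,0,0,36,-50,87],[0,0,0,0,70,-102,87],[0,0,0,0,104,-152,87],[0,0,0,0,138,-202,87],[0,0,0,0,155,-250,87]],
])

```text
time: 1.4
position: [0.5986, -0.2062, 0.2219]
tool_rot: [1.366, 1.101, -1.365]
ft_force: [0.8, 0.5, -0.6]
grip_width: 0.998
```

Request:
servo_tool([
  [[0,0,0,0,0,0,60],[0,0,0,0,0,0,60]],
])

```text
time: 1.65
position: [0.5967, -0.2088, 0.222]
tool_rot: [1.365, 1.1, -1.367]
ft_force: [-0.0, -0.4, 0.4]
grip_width: 0.851
```

```bash
python3 - <<'E'
from h import *
from scipy.spatial.transform import Rotation as R
s=ctrl.get_state();i=vision.camera_info("wrist");im=vision.get_image("wrist")[:,:,::-1]
print(s["position"],R.from_rotvec(s["tool_rot"]).as_matrix(),i["pose"])
cv2.imwrite("pics/w1.png",im)
p=s["position"].copy()
print("proj knob",proj(i,[.614,-.2105,.056]),"tcp",proj(i,p))
E
```

```text
[ 0.5967 -0.2088  0.222 ] [[-0.0012  0.977  -0.2133]
 [-0.0007 -0.2133 -0.977 ]
 [-1.     -0.001   0.0009]] [[-0.2129 -0.9406 -0.2643  0.6682]
 [-0.9771  0.2052  0.0567 -0.2232]
 [ 0.0009  0.2703 -0.9628  0.3852]
 [ 0.      0.      0.      1.    ]]
proj knob [311.3137 205.1774] tcp [314.3376 292.0361]
```

View pics/w1.png

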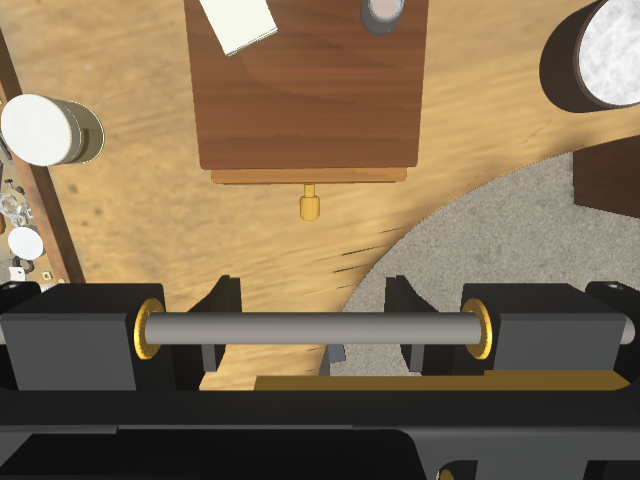

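The wrist view shows the knob at (310,207), the chest-top front edge from (201,167) to (418,165), and the drawer front edge from (213,183) to (406,180). The knob is about where predicted.

```bash
python3 - <<'E'
from h import *
i=vision.camera_info("wrist")
k=onz(i,310,207,.056);a=onz(i,201,167.5,.094);b=onz(i,418,164.5,.094);c=onz(i,213,183,.081);d=onz(i,406,180,.081)
l=onz(i,187,0,.094);r=onz(i,427,0,.094)
ang=lambda v:np.degrees(np.arctan2(v[1],v[0]))
print(k,a,b,np.linalg.norm(a-b),ang(a-b)-90,ang(c-d)-90,np.linalg.norm(c-d),"sides",ang(l-a),ang(r-b))
print("ctr from edge",(a+b)/2+.0825*np.array([.977,-.213,0]))
dd=k-ctrl.get_state()["position"];print("tool y,z mm",1000*dd@[.977,-.2133,0],1000*dd@[-.2133,-.977,0])
E
```

```text
[ 0.6121 -0.21    0.056 ] [ 0.6706 -0.1301  0.094 ] [ 0.6341 -0.3073  0.094 ] 0.18091209574781852 -11.631088258634676 -11.527141236196528 0.17012632365557398 sides -12.562545420894349 -10.83436026015159
ctr from edge [ 0.733  -0.2363  0.094 ]
tool y,z mm 15.483611548177599 -3.2366231435245645
```

Yaw refined to about -11.7°. Now down over the knob.

Request:
servo_tool([
  [[-0.6,0,0,30,15.5,-3.2,50],[-0.6,0,0,75,15.5,-3.2,50],[-0.6,0,0,120,15.5,-3.2,50],[-0.6,0,0,160,15.5,-3.2,50],[-0.6,0,0,183,15.5,-3.2,50]],
])

```text
time: 2.33
position: [0.6104, -0.2107, 0.0368]
tool_rot: [1.359, 1.106, -1.364]
ft_force: [0.4, -0.5, -0.3]
grip_width: 0.574
```

Request:
servo_tool([
  [[0,0,0,0,0,0,15],[0,0,0,0,0,0,10],[0,0,0,0,0,0,10],[0,0,0,0,0,0,10],[0,0,0,0,0,0,10]],
], newtons=20)

```text
time: 2.95
position: [0.6136, -0.2093, 0.0409]
tool_rot: [1.358, 1.103, -1.358]
ft_force: [-1.1, -1.3, 4.4]
grip_width: 0.206
```

Gripped at about 18 mm. Pulling.

Request:
servo_tool([
  [[0,0,0,0,-4,0,10],[0,0,0,0,-11,0,10],[0,0,0,0,-20,0,10],[0,0,0,0,-30,0,10],[0,0,0,0,-40,0,10]],
])

```text
time: 3.58
position: [0.5745, -0.2013, 0.0408]
tool_rot: [1.359, 1.102, -1.357]
ft_force: [1.2, -3.5, 6.8]
grip_width: 0.205
```

Request:
servo_tool([
  [[0,0,0,0,-10,0,10],[0,0,0,0,-20,0,10],[0,0,0,0,-30,0,10],[0,0,0,0,-40,0,10],[0,0,0,0,-50,0,10]],
])

```text
time: 4.2
position: [0.5256, -0.1912, 0.0408]
tool_rot: [1.359, 1.101, -1.357]
ft_force: [1.3, -4.1, 6.2]
grip_width: 0.207
```

Request:
servo_tool([
  [[0,0,0,0,-8,0,10],[0,0,0,0,-14,0,10],[0,0,0,0,-19,0,10],[0,0,0,0,-22,0,10],[0,0,0,0,-24,0,10]],
])

```text
time: 4.82
position: [0.5039, -0.1867, 0.0409]
tool_rot: [1.36, 1.098, -1.354]
ft_force: [8.1, -4.6, -0.3]
grip_width: 0.209
```

The drawer travelled 112 mm and is on its stop, with 8 N of reaction. Releasing and rising.

Request:
servo_tool([
  [[0,0,0,0,0,0,45],[0,0,0,0,0,0,45],[0,0,0,0,0,0,45],[0,0,0,0,0,0,45]],
])

```text
time: 5.32
position: [0.5009, -0.1848, 0.0391]
tool_rot: [1.358, 1.107, -1.359]
ft_force: [-0.6, 0.5, 0.2]
grip_width: 0.496
```

Request:
servo_tool([
  [[0,0,0,-25,0,0,45],[0,0,0,-65,0,0,45],[0,0,0,-105,0,0,45],[0,0,0,-145,0,0,45],[0,0,0,-160,0,0,45]],
])

```text
time: 5.95
position: [0.5025, -0.1854, 0.202]
tool_rot: [1.359, 1.102, -1.356]
ft_force: [0.5, -0.1, -0.4]
grip_width: 0.518
```

Request:
servo_tool([
  [[0,0,0,0,20,0,45],[0,0,0,0,35,0,45],[0,0,0,0,35,0,45],[0,0,0,0,35,0,45]],
])

```text
time: 6.45
position: [0.5349, -0.192, 0.1986]
tool_rot: [1.358, 1.108, -1.359]
ft_force: [0.2, 0.7, 0.2]
grip_width: 0.52
```

```bash
python3 - <<'E'
from h import *
from scipy.spatial.transform import Rotation as R
s=ctrl.get_state();i=vision.camera_info("wrist");im=vision.get_image("wrist")[:,:,::-1]
print(s["position"],s["grip_width"],R.from_rotvec(s["tool_rot"]).as_matrix())
cv2.imwrite("pics/w2.png",im)
e=np.array([np.cos(np.radians(-11.8)),np.sin(np.radians(-11.8)),0])
p=np.array([.733,-.2363,.071])-.1425*e
print("expected bar",p,[proj(i,p+t*e) for t in(-.042,0,.042)])
E
```

```text
[ 0.5349 -0.192   0.1986] 0.520282747422453 [[-0.002   0.9792 -0.2028]
 [ 0.0008 -0.2028 -0.9792]
 [-1.     -0.0021 -0.0004]]
expected bar [ 0.5935 -0.2072  0.071 ] [array([317.035 , 211.1415]), array([317.3227, 161.1279]), array([317.6347, 106.919 ])]
```

View pics/w2.png

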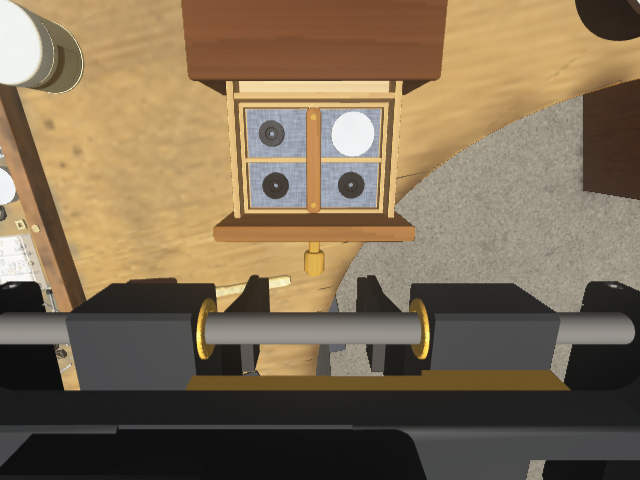

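The wrist view shows the drawer fully open. The tray bar runs vertically from (313.5,106) to (313.5,213). The tin is at (353,133), the wheels at (275,185) and (351,185), and the cup at (271,132).

```bash
python3 - <<'E'
from h import *
from scipy.spatial.transform import Rotation as R
s=ctrl.get_state();i=vision.camera_info("wrist");M=R.from_rotvec(s["tool_rot"]).as_matrix()
a=onz(i,313.5,106,.078);b=onz(i,313.5,213,.078);d=a-b
print(a,b,np.linalg.norm(d),np.degrees(np.arctan2(d[1],d[0])),"tool yaw",np.degrees(np.arctan2(M[1,1],M[0,1])))
c=(a+b)/2;print(c,"shift",1000*M.T@(c-s["position"]))
E
```

```text
[ 0.6354 -0.2127  0.078 ] [ 0.5528 -0.1956  0.078 ] 0.08432028210206594 -11.64327200454202 tool yaw -11.707847727984499
[ 0.5941 -0.2041  0.078 ] shift [120.7776  60.5464  -0.196 ]
```

Bar length 84.3 mm, yaw agrees, and the sideways offset is nil. Going over it, down and gripping.

Request:
servo_tool([
  [[0,0,0,0,30,0,45],[0,0,0,0,61.5,0,45],[0,0,0,30,61.5,0,45],[0,0,0,70,61.5,0,45],[0,0,0,110,61.5,0,45]],
])

```text
time: 7.12
position: [0.5955, -0.205, 0.0885]
tool_rot: [1.358, 1.105, -1.358]
ft_force: [0.9, -0.5, -0.2]
grip_width: 0.516
```

Request:
servo_tool([
  [[0,0,0,20,0,0,45],[0,0,0,36,0,0,45],[0,0,0,36,0,0,45],[0,0,0,36,0,0,45]],
])

```text
time: 7.62
position: [0.5969, -0.2051, 0.055]
tool_rot: [1.359, 1.103, -1.357]
ft_force: [-0.0, 0.2, 0.3]
grip_width: 0.513
```

Request:
servo_tool([
  [[0,0,0,0,0,0,20],[0,0,0,0,0,0,5],[0,0,0,0,0,0,5],[0,0,0,0,0,0,5],[0,0,0,0,0,0,5]],
], newtons=40)

```text
time: 8.25
position: [0.5959, -0.2049, 0.0536]
tool_rot: [1.358, 1.105, -1.358]
ft_force: [0.3, -0.4, 1.1]
grip_width: 0.13
```

Gripped at about 11 mm. Lifting gently.

Request:
servo_tool([
  [[0,0,0,-1,0,0,5],[0,0,0,-3,0,0,5],[0,0,0,-6,0,0,5],[0,0,0,-9,0,0,5],[0,0,0,-12,0,0,5]],
])

```text
time: 8.88
position: [0.5959, -0.2049, 0.0658]
tool_rot: [1.358, 1.105, -1.358]
ft_force: [-1.3, -0.6, -2.1]
grip_width: 0.138
```

Request:
servo_tool([
  [[0,0,0,-4,0,0,5],[0,0,0,-8,0,0,5],[0,0,0,-13,0,0,5],[0,0,0,-19,0,0,5],[0,0,0,-25,0,0,5]],
])

```text
time: 9.5
position: [0.5959, -0.2048, 0.091]
tool_rot: [1.358, 1.105, -1.358]
ft_force: [-0.4, 0.2, -2.2]
grip_width: 0.131
```

```bash
python3 - <<'E'
from h import *
ims=[]
w=vision.get_image("wrist")[:,:,::-1];s=vision.get_image("scene")[:,:,::-1]
cv2.imwrite("pics/w3.png",np.hstack([w[20:420,120:520],s[180:380,300:500].repeat(2,0).repeat(2,1)]))
st=ctrl.get_state();print(st["position"],st["ft_force"],st["torque"],st["grip_width"])
E
```

```text
[ 0.5965 -0.205   0.0916] [ 0.4543 -0.6432 -1.878 ] [ 0.0484  0.0354 -0.0245] 0.13390320534482006
```

View pics/w3.png

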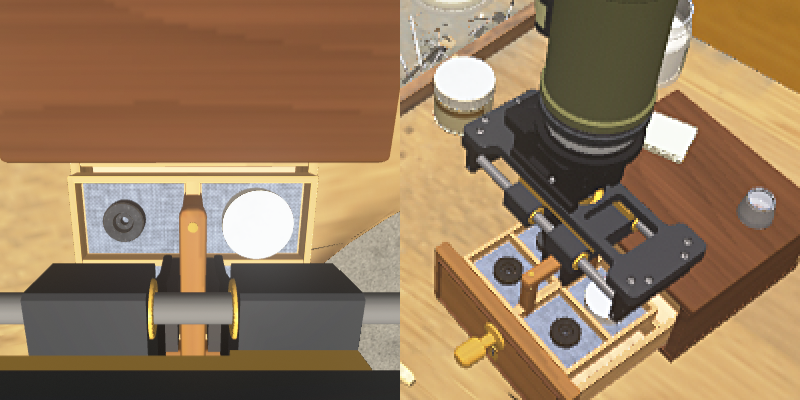

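The tray is held by its bar (about 2 N), the tin and wheels are in place, and it looks level. Raising the remaining 137 mm.

Request:
servo_tool([
  [[0,0,0,-5,0,0,5],[0,0,0,-12,0,0,5],[0,0,0,-20,0,0,5],[0,0,0,-29,0,0,5],[0,0,0,-38,0,0,5]],
])

```text
time: 10.22
position: [0.596, -0.2049, 0.1294]
tool_rot: [1.358, 1.105, -1.358]
ft_force: [1.6, -0.1, -1.9]
grip_width: 0.133
```

Request:
servo_tool([
  [[0,0,0,-10,0,0,5],[0,0,0,-20,0,0,5],[0,0,0,-30,0,0,5],[0,0,0,-40,0,0,5],[0,0,0,-50,0,0,5]],
])

```text
time: 10.85
position: [0.5958, -0.2048, 0.1792]
tool_rot: [1.358, 1.105, -1.358]
ft_force: [0.8, -0.9, -1.8]
grip_width: 0.134
```

Request:
servo_tool([
  [[0,0,0,-10,0,0,5],[0,0,0,-20,0,0,5],[0,0,0,-30,0,0,5],[0,0,0,-38,0,0,5],[0,0,0,-44,0,0,5]],
])

```text
time: 11.48
position: [0.5959, -0.2048, 0.2231]
tool_rot: [1.358, 1.105, -1.358]
ft_force: [0.1, -0.5, -2.8]
grip_width: 0.135
```

Request:
servo_tool([
  [[0,0,0,-3,0,0,5],[0,0,0,-5,0,0,5],[0,0,0,-5,0,0,5],[0,0,0,-5,0,0,5],[0,0,0,-5,0,0,5]],
])

```text
time: 12.1
position: [0.5958, -0.2048, 0.2273]
tool_rot: [1.358, 1.106, -1.358]
ft_force: [0.4, 0.2, -1.9]
grip_width: 0.133
```

```bash
python3 - <<'E'
from h import *
from scipy.spatial.transform import Rotation as R
w=vision.get_image("wrist")[:,:,::-1];s=vision.get_image("scene")[:,:,::-1]
cv2.imwrite("pics/w4.png",np.hstack([w[20:420,120:520],cv2.resize(s[130:380,270:520],(400,400))]))
st=ctrl.get_state();print(st["position"],st["ft_force"],st["torque"],st["grip_width"],R.from_rotvec(st["tool_rot"]).as_matrix()[:,0],abs(st["qd"]).max())
E
```

```text
[ 0.5958 -0.2048  0.2274] [-0.178   0.0038 -1.9872] [0.08   0.0378 0.0126] 0.1325898297620244 [-0.0003  0.     -1.    ] 0.002074423028223569
```

View pics/w4.png

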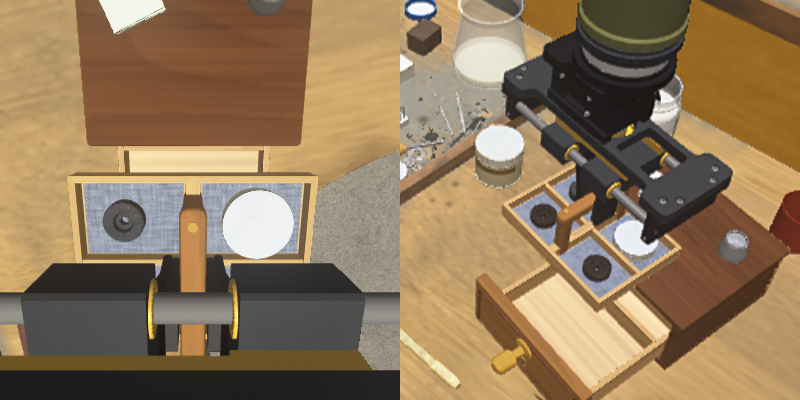

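Tray is held level with everything in it, and the wrist view matches the one taken before the lift, so it has not slipped. The underside is about 99 mm above the chest top. One last check of the drawer: the knob is at crop (510,357), which is scene pixel (339,353).

```bash
python3 - <<'E'
from h import *
from bench import close_job
i=vision.camera_info("scene");k=onz(i,339,353,.056)
print(k,"expected out",proj(i,[.5034,-.1888,.056]),"opening",1000*(np.array([.6121,-.21])-k[:2])@[.979,-.203])
print(close_job())
E
```

```text
[ 0.5109 -0.1886  0.056 ] expected out [336.0742 356.1303] opening 103.4583090086944
the job is handed in; nothing more can be done
None
```

I pulled the drawer out by its knob, then lifted the tray by its bar, and the arm is still holding it in the air; the job is handed in.

- **Tray:** The arm is still and the tool points straight down. The tray underside is about 99 mm above the chest top, worked out from the 174 mm rise. The tray weighs about 2 N on the wrist.
- **Contents:** The tin and two of the wheels are visible in their compartments, and the third is partly hidden behind the gripper. The wrist view did not change between the start of the lift and the end, so the tray has not slipped or tilted.
- **Surroundings:** In the last pictures the pad, loupe and wax tin look undisturbed. I did not check the tweezers.
- **Drawer (the checks disagree):** It travelled 112 mm by the arm's own reading and met about 8 N at the stop. My last check, a rough hand-read knob pixel in the scene view, gave only about 103 mm. I put that down to picking the knob's centre by eye (about 4 pixels off). I handed the job in from the same script, so I did not re-measure, and I can't rule out that the drawer slid back a few millimetres.

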